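Serve a crispbread and a cherry tomato from a handled tray

TASK

Pick the crispbread slice off the round bread board and lay it flat on the empty half of the wooden tray, across the handle from the cherry tomato that sits loose in its hollow. Then lift the tray by its handle and carry it without tipping it, so that the tomato stays in its hollow and the crispbread stays where it lies, to the guest's blue plate. Finish holding the tray there for the guest to help themselves: level and still, centred over the plate and about 10 cm above it, not set down or let go, with everything else on the counter left where it was.

Things in the scene. Friction and masses are not known exactly. Their poses are not given: they have to be found in the camera images.
- crispbread_center (a point): Centre (half-way up) of a brown rigid crispbread slice, 80 x 56 mm and 8 mm thick, about 13 g, lying flat on the round bread board (its top is at 12 mm, so this point starts 16 mm above the counter). Its x axis runs along the 80 mm length, y along the 56 mm width, z up.
- bread_board: Round pale wooden board, 144 mm across, 12 mm thick, loose, 0.35 kg. Origin at the centre of its underside on the counter. It holds the crispbread and must stay put.
- tray: Brown wooden serving tray, loose, about 0.34 kg, balanced about its handle; 292 mm long (x axis) and 162 mm wide (y axis) over its dark 6 mm rim. Floor 14 mm thick with its top at z = 14 mm, rim top at z = 19 mm. Origin at the centre of its underside; x points from the handle to the half with the tomato's hollow, -x to the empty half, z up.
- tray_handle (a point): Centre of the tray's handle: a dark wooden bar 14 mm thick (along the tray's x), 18 mm high and 132 mm long (along the tray's y), bridging the middle of the tray on two posts that stand at its ends (inner faces 54 mm either side of the centre). The bar spans 52 to 70 mm above the tray's underside and this point is at 61 mm; it is open below between the posts. Axes as the tray's.
- tray_bread_spot (a point): Middle of the empty half of the tray, on its floor: 80 mm from the handle along the tray's -x, 14 mm above its underside. The free flat floor here is about 125 mm (tray x) by 150 mm (tray y). Axes as the tray's.
- tray_hollow (a point): Where the tomato's centre lies when it sits in the middle of its hollow. The hollow is a round flat-bottomed recess in the tray, 38 mm across and 6 mm deep, centred 90 mm from the handle along the tray's +x; this point is 25 mm above the tray's underside. Axes as the tray's.
- tomato_center (a point): Centre of a red cherry tomato, a ball 34 mm across, 20 g, loose in the tray's hollow, where it can roll about 6 mm to any side; its top is 42 mm above the tray's underside.
- plate: The guest's empty blue round plate, 200 mm across and 20 mm high, standing on the counter. Origin at the centre of its underside.
- ramekin: Bystander: clear glass ramekin, 80 mm across, 42 mm high, upright. Origin at the centre of its underside.
- funnel: Bystander: yellow plastic funnel standing mouth down, 110 mm across at the foot, 112 mm high. Origin at the centre of its foot.
- pepper_mill: Bystander: dark wooden pepper mill, 54 mm across, 140 mm high. Origin at the centre of its underside.
- grill_brush: Bystander: grill brush, about 330 mm long (x axis, steel head towards +x), 55 mm wide, 29 mm high, wooden handle. Origin on the counter under its middle.
- spatula: Bystander: orange silicone spatula with a wooden handle, about 280 mm long (x axis, blade towards +x), 56 mm wide, 13 mm high. Origin on the counter under its middle.
Not all that is in view belongs to the job. Leave any green or white look-alike of the part that bears crispbread_center alone.

How it is judged (in metres and radians):
On the way, in this order (a step that is already met when the one before it is completed fails the run):
1. the crispbread lies flat on the empty half of the tray, let go, with the tray standing on the counter (x of crispbread_center in the frame of tray between -0.112 and -0.04 m and y of crispbread_center in the frame of tray between -0.055 and 0.055 m and z of crispbread_center in the frame of tray between 0.013 and 0.023 m and angle between the z axis of crispbread_center and the z axis of tray, either way round below 0.1 rad and height (world z) of tray below 0.004 m and contact force between the fingers and crispbread below 0.05 N and distance between tomato_center and tray_hollow below 0.02 m), for 0.2 s.
2. the tray is lifted clear of the counter with the crispbread and the tomato on it (x of crispbread_center in the frame of tray between -0.112 and -0.04 m and y of crispbread_center in the frame of tray between -0.055 and 0.055 m and z of crispbread_center in the frame of tray between 0.013 and 0.023 m and angle between the z axis of crispbread_center and the z axis of tray, either way round below 0.1 rad and height (world z) of tray above 0.03 m and distance between tomato_center and tray_hollow below 0.02 m), for 0.2 s.
At the end, for the whole second after the job is handed in: Gripper holds tray: centre within 40 mm of plate centre in plan, underside 80 to 170 mm above counter, tilt under 0.1 rad, still, not touching plate; tomato within 20 mm of its place in the hollow; crispbread flat on empty half, centre 40 to 112 mm from handle, within 55 mm of the long centre line (horizontal distance between tray and plate below 0.04 m and height (world z) of tray between 0.08 and 0.17 m and angle between tray's own z axis and vertical below 0.1 rad and linear speed of tray below 0.02 m/s and angular speed of tray below 0.1 rad/s and contact force between the fingers and tray above 1 N and contact force between tray and plate below 0.01 N and distance between tomato_center and tray_hollow below 0.02 m and x of crispbread_center in the frame of tray between -0.112 and -0.04 m and y of crispbread_center in the frame of tray between -0.055 and 0.055 m and z of crispbread_center in the frame of tray between 0.013 and 0.023 m and angle between the z axis of crispbread_center and the z axis of tray, either way round below 0.1 rad); the arm keeps its last pose, push and grip.
It fails at once if the tray tips more than 0.35 rad (20 degrees) (angle between tray's own z axis and vertical above 0.35 rad).
It fails at once if the tomato leaves its hollow (more than 25 mm from its place) (distance between tomato_center and tray_hollow above 0.025 m).
It fails at once if the crispbread is let go in the air, more than about 35 mm above where it would lie (height (world z) of crispbread_center above 0.055 m and height (world z) of tray below 0.01 m and contact force between the fingers and crispbread below 0.01 N).
It fails at once if a bystander, the plate or the bread board is shifted more than 30 mm or knocked over (distance of any of funnel, ramekin, grill_brush, spatula, pepper_mill, plate, bread_board from where it was at the start of the episode above 0.03 m or angle between any of funnel, ramekin, pepper_mill's own z axis and vertical above 0.4 rad).
It also fails if it takes over 69 s, if anything falls off the work surface, if the arm or the gripper's body presses on something with over 40 N, if the wrist force passes 120 N, or if a joint passes its speed limit or range.

ROBOT

A 7-joint arm with a two-finger parallel gripper is mounted at the origin on the work surface. World frame = base frame: x ahead of the robot, y to its left, z up, the work surface at z = 0. Lengths are in m, angles in degrees, forces in N, time in s.
With the tool pointing down it reaches from about 0.425 to 0.875 m from the base axis. Payload 4.7 kg.
Tool frame: the origin (TCP) lies midway between the tips of the shut fingers; the grasp point (between the pads) lies env.grip_point_offset behind it (env.grip_point_offset is the distance from the TCP to the grasp point, in m); x points along the fingers, y is the direction in which the jaws open and shut, and the axes are right-handed (so a half turn about x gives the same grasp; the last joint's range is limited). The gripper opens to 87 mm and grips with 3 to 60 N. Pads are 19 mm wide; open, the fingers measure 117 mm over their backs; the gripper's body (75 mm by 190 mm) begins 51 mm behind the grasp point.
Start: joints at [64.75, 18.392, -4.016, 83.108, 1.295, 78.541, -3.26], TCP at [0.286, -0.584, 0.223] pointing down, gripper open.
Joint ranges: [-163.93, 163.93], [-17.29, 119.83], [-79.2, 71.16], [3.27, 140.29], [-89.18, 269.18], [5.43, 117.66], [-154.24, 154.24]. Speed limits (degrees/s): [147.25, 147.25, 180, 180, 180, 180, 180].

INTERFACE

Orientations are given as [roll, pitch, yaw] about the fixed x, y, z axes, in that order (R = Rz(yaw) Ry(pitch) Rx(roll)).
In Python, from cell import readout, read_camera, camera_params, sign_off, spot_in, pinpoint, env gives the robot as it stands.
- The arm moves only by the shell command python3 -m pendant 'ROWS' [OPENING] [FORCE]. ROWS is a JSON object of lists of equal length, an entry for each row: "xyz": the shift along the world's x, y, z in m, a list of three; "turn": the turn about the world's z in rad. A call has 1 to 10 rows; each row shifts and turns the pose as measured when the row begins; what a row does not reach is not made up. A row lasts 1/8 s, in which the tool goes at most 62.5 mm and 10.7 degrees, less where a joint would pass 70% of its speed; a pose out of reach is approached as far as the arm can. A call is refused whole if a number of a shift passes 0.0625 or a number of a turn 0.188, either way. A call with a gripper value outside its range is refused whole. OPENING is the opening, from 0 (shut) to 1 (fully open), set as the call begins (- or left out, the last holds). The fingers move at their own pace and stop on an object; FORCE is the grip in N (left out, the last holds). Time passes only in rows, so rows that do not move let the fingers close. It gives the time, the measured TCP pose, the force and the opening at its end, in the units of the state.
- readout.get_obs(): the state, without advancing time (a new reading comes with each control period).
- read_camera(name): name is "scene" or "top" or "wrist"; returns the picture (384x512x3 uint8, red, green, blue); there is no depth.
- camera_params(name): a dict with "fx", "fy", "cx", "cy" (pixels), "rvec" (rotation vector, rad) and "tvec" (3), from world to camera coordinates, as OpenCV has them; the wrist camera has in their place "hand_eye" (4x4, takes a point from camera to tool coordinates, whose origin is the TCP and whose axes are the tool frame's). Camera axes: x right, y down, z forward; pixel columns grow to the right and rows downward; lengths in m; the calibration is good to about 2 mm. A picture is of the moment at which its call begins: read the wrist's pose just before it. camera_params takes no time and is no camera call.
- sign_off(): hands the job in, once; it reports no verdict.
Trained networks look in the newest picture that a camera, given by its name, has taken for a name from the list of things; names that differ only in an ending like _2 or _b are one class to them, and where a whole thing is asked for, a point or a joint stands for the part that bears it (a point fixed in the world has none). Each returns a list of dicts, best first, with "score" (0 to 1); they miss things now and then, are a little off and sometimes report something else, mostly with a low value. They report only what shows in the picture. A call takes as long as a camera call. They do not tell look-alikes from the thing itself.
- spot_in(camera, name): "at" ([x, y, z] in m, in the coordinates of the camera as it stood for that picture, good to about 4 mm: the middle of the surface that is visible of it).
- pinpoint(camera, name): "at" ([x, y, z] in m, in the coordinates of the camera as it stood for that picture, good to about 4 mm: a listed point, or the origin of a listed thing).
The state is a dict: "time_s": time; "qpos": joint angles; "joint_velocities": joint speeds; "effort": joint torques, N m; "tool_pos": TCP position; "tool_rot": TCP orientation; "force": force on the tool from outside, world axes, zero at the start; "wrist_torque": the same for the moment, N m; "grip_width": finger opening in m.
Only numpy, scipy, OpenCV 4.12 (cv2) and the standard library are available. Lean on these libraries where they do the work, as an engineer would, in place of code of your own. Each camera call takes 0.05 s, during which the arm holds its last target.

## Working session

There is one attempt and no reset: what is moved stays moved. The work goes in short steps, Python scripts to look and compute and a shell command to move; the robot and the scene stay as the last step left them, time stands still between calls to the robot, and variables do not carry over. Pictures are saved under pics/ and viewed, and the job is handed in when it is done.

```bash
ls; mkdir -p pics; cat > h.py <<'E'
import numpy as np, cv2
from cell import readout, read_camera, camera_params, sign_off, spot_in, pinpoint, env
from scipy.spatial.transform import Rotation as R
def w(cam,p):
    P=camera_params(cam)
    p=np.array(p)
    if 'rvec' in P:
        return cv2.Rodrigues(np.array(P['rvec'],float))[0].T@(p-np.array(P['tvec']).ravel())
    o=readout.get_obs(); H=np.array(P['hand_eye'])
    q=H[:3,:3]@p+H[:3,3]
    return R.from_euler('xyz',o['tool_rot'],degrees=True).as_matrix()@q+np.array(o['tool_pos'])
def px(cam,X):
    P=camera_params(cam)
    c=cv2.Rodrigues(np.array(P['rvec'],float))[0]@np.array(X)+np.array(P['tvec']).ravel()
    return np.round([P['fx']*c[0]/c[2]+P['cx'],P['fy']*c[1]/c[2]+P['cy']])
def ray(cam,u,v,z):
    P=camera_params(cam)
    d=np.array([(u-P['cx'])/P['fx'],(v-P['cy'])/P['fy'],1.])
    a=w(cam,[0,0,0]);b=w(cam,d)-a
    return a+b*(z-a[2])/b[2]
def save(im,n,s=1):
    cv2.imwrite('pics/'+n,cv2.resize(im[...,::-1],None,fx=s,fy=s,interpolation=cv2.INTER_CUBIC))
E
python3 - <<'E'
from h import *
o=readout.get_obs(); print(o, env.grip_point_offset)
for c in ('top','scene'):
    im=read_camera(c); save(im,c+'0.png',1.5); np.save(c+'0.npy',im)
    for n in ['crispbread_center','bread_board','tray','tray_handle','tray_bread_spot','tray_hollow','tomato_center','plate','ramekin','funnel','pepper_mill','grill_brush','spatula']:
        for r in pinpoint(c,n)[:4]: print(c,n,round(r['score'],2),np.round(w(c,r['at']),3),px(c,w(c,r['at'])) )
E
```

```text
pics
{'time_s': 0.0, 'qpos': array([64.7501244 , 18.44016249, -4.01699182, 83.17347412,  1.29537454,
       78.54125676, -3.26162108]), 'joint_velocities': array([-0.07298291,  0.01072043, -0.02909866,  0.03205482,  0.06085565,
       -0.04818195, -0.13407694]), 'effort': array([ 4.76401544e-05, -4.91294682e+01, -4.03829115e-01, -3.12526989e+01,
       -6.36654929e-02,  4.36449295e-02,  1.87389969e-04]), 'tool_pos': array([ 0.28525617, -0.583454  ,  0.22146173]), 'tool_rot': array([-87.07186744,  89.89023301, 118.98756571]), 'force': array([-0.07012833, -0.76221006,  0.36218484]), 'wrist_torque': array([ 0.02071595, -0.00896952,  0.02541195]), 'grip_width': 0.08708188986670248} 0.0187
top crispbread_center 0.84 [ 0.469 -0.012  0.015] [261. 204.]
top crispbread_center 0.69 [ 0.345 -0.183  0.008] [314. 240.]
top bread_board 0.88 [ 0.456 -0.005  0.001] [259. 208.]
top tray 0.63 [ 0.53  0.28 -0.  ] [172. 187.]
top tray_handle 0.9 [0.53  0.283 0.061] [166. 186.]
top tray_bread_spot 0.61 [0.45  0.277 0.014] [172. 212.]
top tray_hollow 0.77 [0.618 0.283 0.024] [169. 160.]
top tomato_center 
[... 771 characters left out ...]
ene tray 0.9 [0.527 0.282 0.002] [340. 240.]
scene tray_handle 0.6 [0.527 0.281 0.061] [342. 227.]
scene tray_bread_spot 0.8 [0.453 0.273 0.013] [345. 219.]
scene tray_hollow 0.75 [0.62  0.281 0.023] [330. 260.]
scene tomato_center 0.68 [ 0.78  -0.122 -0.004] [172. 258.]
scene tomato_center 0.48 [0.618 0.279 0.027] [330. 259.]
scene plate 0.63 [ 0.567 -0.287  0.   ] [164. 189.]
scene ramekin 0.75 [0.655 0.012 0.001] [235. 241.]
scene funnel 0.6 [0.781 0.154 0.002] [262. 295.]
scene funnel 0.29 [ 0.781 -0.119 -0.   ] [172. 258.]
scene pepper_mill 0.72 [ 0.777 -0.121 -0.001] [172. 256.]
scene grill_brush 0.83 [0.452 0.497 0.001] [421. 247.]
scene spatula 0.95 [ 0.511 -0.501 -0.   ] [120. 159.]
```

View pics/top0.png

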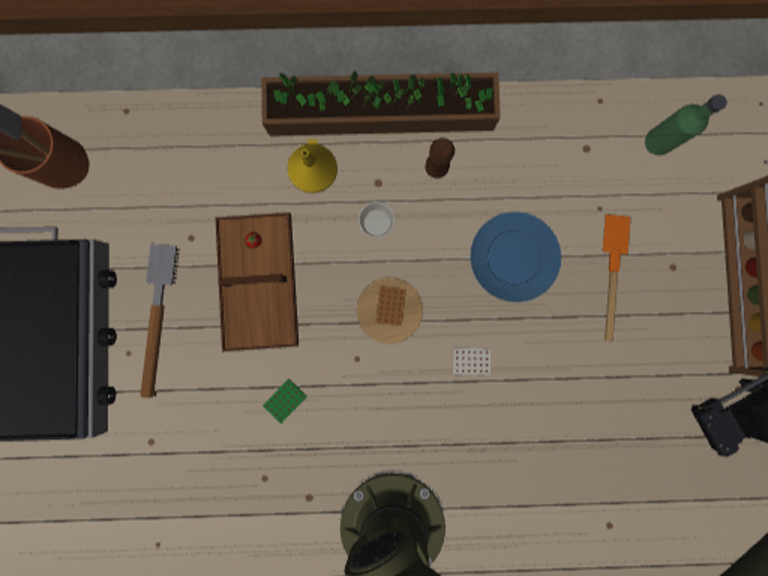

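```bash
python3 - <<'E'
from h import *
im=np.load('top0.npy'); save(np.hstack([im[170:250,215:310],im[170:250,275:370]]),'crop0.png',4)
im=np.load('top0.npy'); save(im[130:240,110:240],'crop1.png',5)
E
```

```text
(no output)
```

View pics/crop0.png

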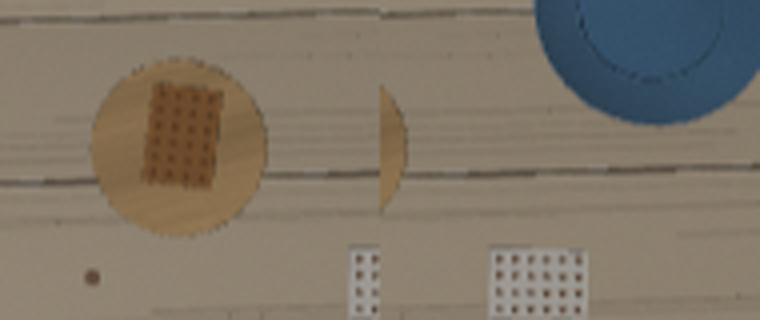

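View pics/crop1.png

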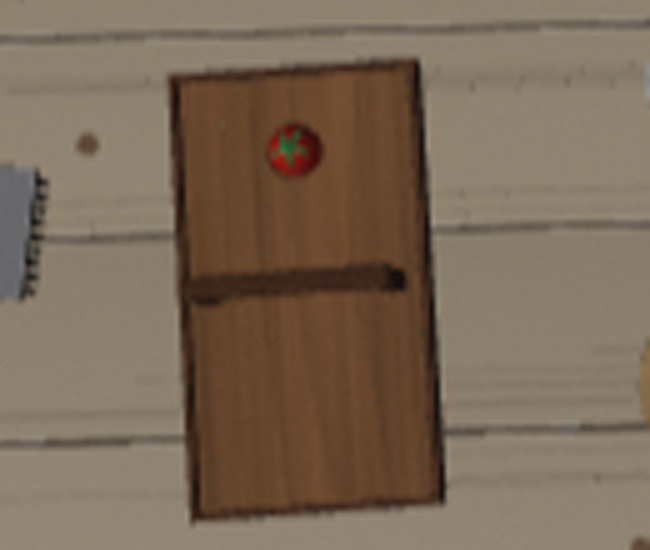

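Three look-alikes in the top view: brown on the round board (261,204), white on the counter (314,240) and green on the counter (190,267). The brown one is the target, since it is the only one on the board, and the crop confirms it. Next I measure the angles.

```bash
python3 - <<'E'
from h import *
im=np.load('top0.npy')
sub=im[170:240,220:300].astype(int)
c=im[198:210,256:266].reshape(-1,3).mean(0); print(c)
hsv=cv2.cvtColor(im,cv2.COLOR_RGB2HSV)
# darker/redder than board: ratio r/b & brightness
m=((sub[...,0]-sub[...,2])>45)&(sub[...,1]<100)
m=cv2.morphologyEx(m.astype(np.uint8),cv2.MORPH_CLOSE,np.ones((3,3)))
n,l,s,ce=cv2.connectedComponentsWithStats(m); k=1+np.argmax(s[1:,4]); ys,xs=np.where(l==k)
P=np.array([ray('top',x+220,y+170,.02)[:2] for x,y in zip(xs,ys)])
(rc,sz,an)=cv2.minAreaRect((P*1000).astype(np.float32)); print('bread',P.mean(0),rc,sz,an)
C=[(144,145),(193.4,142),(198.6,230.4),(148.6,234)]
Q=[ray('top',u,v,.017)[:2] for u,v in C]; print(np.round(Q,3),np.mean(Q,0))
for a,b in ((3,0),(2,1)):d=Q[b]-Q[a];print(np.linalg.norm(d),np.degrees(np.arctan2(d[1],d[0])))
for a,b in ((1,0),(2,3)):d=Q[b]-Q[a];print(np.linalg.norm(d),np.degrees(np.arctan2(d[1],d[0]))-90)
o=readout.get_obs();M=R.from_euler('xyz',o['tool_rot'],degrees=True).as_matrix();print(M.round(3)); print('jaw',np.degrees(np.arctan2(M[1,1],M[0,1])))
E
```

```text
[105.78333333  72.50833333  42.175     ]
bread [ 0.46969476 -0.01356308] (466.59686279296875, -26.590469360351562) (92.86398315429688, 85.28870391845703) 82.17292022705078
[[0.67  0.364]
 [0.676 0.203]
 [0.388 0.19 ]
 [0.381 0.351]] [0.52868143 0.27711987]
0.28966238942032535 2.6314056929429612
0.2884396417659419 2.522057378446074
0.16116768125107414 2.133019162515012
0.16061120005482504 2.567684025781489
[[ 0.     0.439 -0.898]
 [-0.    -0.898 -0.439]
 [-1.     0.     0.   ]]
jaw -63.93868247508828
```

```bash
python3 - <<'E'
from h import *
C=[(253.25,190.75),(270.5,193.25),(268,217),(250.75,215.5)]
Q=[ray('top',u,v,.02)[:2] for u,v in C]; print(np.round(Q,3),np.mean(Q,0))
for a,b in ((3,0),(2,1)):d=Q[b]-Q[a];print(np.linalg.norm(d),np.degrees(np.arctan2(d[1],d[0])))
for a,b in ((1,0),(2,3)):d=Q[b]-Q[a];print(np.linalg.norm(d),np.degrees(np.arctan2(d[1],d[0]))-90)
E
```

```text
[[ 0.511  0.011]
 [ 0.502 -0.044]
 [ 0.425 -0.034]
 [ 0.431  0.021]] [ 0.46722279 -0.01142221]
0.08037415862796271 -7.180925289437036
0.07716806694271527 -7.606606854464012
0.05646466654263644 -9.737744856957846
0.055839391090769006 -6.473602058286701
```

```bash
python3 -m pendant '{"xyz":[[0.02,0.05,0],[0.02,0.06,0],[0.02,0.06,0],[0.02,0.06,0],[0.02,0.06,0],[0.02,0.06,0],[0.02,0.06,0],[0.02,0.06,0],[0.015,0.06,0],[0.008,0.03,0]],"turn":[-0.06,-0.06,-0.06,-0.06,-0.06,-0.06,-0.06,-0.06,-0.06,-0.046]}' 1
python3 - <<'E'
from h import *
im=read_camera('wrist'); save(im,'w1.png',1.2); np.save('w1.npy',im)
o=readout.get_obs();M=R.from_euler('xyz',o['tool_rot'],degrees=True).as_matrix();print(o['tool_pos'],'jaw',np.degrees(np.arctan2(M[1,1],M[0,1])),M.round(3))
for r in pinpoint('wrist','crispbread_center')[:3]: print(r['score'],w('wrist',r['at']))
E
```

```text
time_s: 2.65
tool_pos: [0.4646, -0.0244, 0.224]
tool_rot: [135.7, 89.6, -53.3]
force: [0.1, -1.3, -0.2]
grip_width: 0.0872
[ 0.46541767 -0.02042979  0.22416256] jaw -98.81795576131772 [[ 0.006 -0.153 -0.988]
 [-0.004 -0.988  0.153]
 [-1.     0.003 -0.006]]
0.88 [ 0.34395543 -0.18122618  0.00353211]
0.68 [5.30507640e-01 2.81217747e-01 1.26813596e-05]
0.62 [ 0.46889923 -0.00830073  0.01562734]
```

View pics/w1.png

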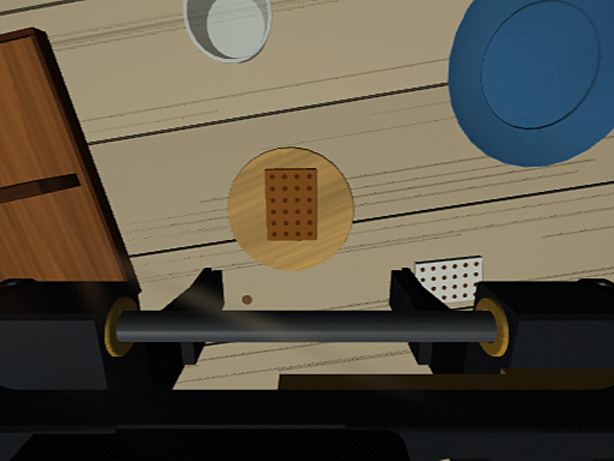

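The brown slice sits on the round board at about (291,204) in the 1.2x picture, lined up with the jaws. The white look-alike is at (448,280). I re-measure now that the arm is settled.

```bash
python3 - <<'E'
from h import *
im=read_camera('wrist');im=read_camera('wrist');o=readout.get_obs(); np.save('w1.npy',im)
M=R.from_euler('xyz',o['tool_rot'],degrees=True).as_matrix();print(o['tool_pos'],'jaw',np.degrees(np.arctan2(M[1,1],M[0,1])))
s=im[110:230,180:310].astype(int)
save(im[110:230,180:310],'w1c.png',4)
hsv=cv2.cvtColor(im,cv2.COLOR_RGB2HSV)[110:230,180:310]
print(hsv[60,62],hsv[60,30], s[60,62],s[60,30])
m=(s[...,1]<(s[60,62,1]+s[60,25,1])/2)&(s[...,0]-s[...,2]>30)
m=cv2.morphologyEx(m.astype(np.uint8),cv2.MORPH_CLOSE,np.ones((3,3)))
m=cv2.morphologyEx(m,cv2.MORPH_OPEN,np.ones((5,5)))
n,l,st,ce=cv2.connectedComponentsWithStats(m);k=l[60,62] or 1+np.argmax(st[1:,4]); print(st[k])
ys,xs=np.where(l==k)
P=np.array([ray('wrist',x+180,y+110,.02)[:2] for x,y in zip(xs,ys)])
print('bread',P.mean(0),cv2.minAreaRect((P*1000).astype(np.float32)))
for r in pinpoint('wrist','crispbread_center')[:3]: print(r['score'],w('wrist',r['at']))
E
```

```text
[ 0.4641029  -0.0283826   0.22357307] jaw -99.05671267719029
[ 15 195 118] [ 18 138 159] [118  72  28] [159 126  73]
[  39   30   44   61 2605]Traceback (most recent call last):
  File "<stdin>", line 13, in <module>
  File "h.py", line 17, in ray
    P=camera_params(cam)
ValueError: time passes only in moves, steps and waits
```

View pics/w1c.png

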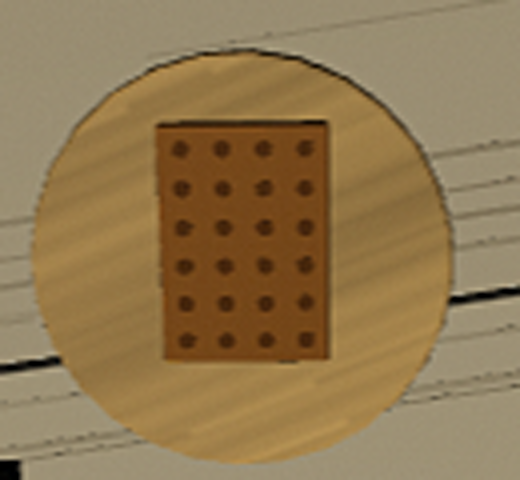

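```bash
sed -i 's/^def w(/import functools\ncamera_params=functools.lru_cache(None)(camera_params)\ndef w(/' h.py
python3 - <<'E'
from h import *
im=np.load('w1.npy');o=readout.get_obs();p=camera_params('wrist');H=np.array(p['hand_eye']);print(H.round(3).tolist())
M=R.from_euler('xyz',o['tool_rot'],degrees=True).as_matrix();t=np.array(o['tool_pos']);print(t,'jaw',np.degrees(np.arctan2(M[1,1],M[0,1])))
s=im[110:230,180:310].astype(int)
m=(s[...,1]<(s[60,62,1]+s[60,25,1])/2)&(s[...,0]-s[...,2]>30)
m=cv2.morphologyEx(m.astype(np.uint8),cv2.MORPH_CLOSE,np.ones((3,3)))
m=cv2.morphologyEx(m,cv2.MORPH_OPEN,np.ones((5,5)))
n,l,st,ce=cv2.connectedComponentsWithStats(m);k=1+np.argmax(st[1:,4])
ys,xs=np.where(l==k)
d=np.c_[(xs+180-p['cx'])/p['fx'],(ys+110-p['cy'])/p['fy'],np.ones(len(xs))]@H[:3,:3].T@M.T
a=M@H[:3,3]+t
P=(a+d*((.019-a[2])/d[:,2])[:,None])[:,:2]
print('bread',P.mean(0),cv2.minAreaRect((P*1000).astype(np.float32)))
print(o['time_s'],o['joint_velocities'])
E
python3 -m pendant '{"xyz":[[0,0,0]],"turn":[0]}'
```

```text
[[-0.0, -0.282, 0.959, -0.163], [1.0, -0.001, 0.0, 0.0], [0.001, 0.959, 0.282, -0.078], [0.0, 0.0, 0.0, 1.0]]
[ 0.4641029  -0.0283826   0.22357307] jaw -99.05671267719029
bread [ 0.46983774 -0.01201463] ((468.663818359375, -11.667537689208984), (56.098106384277344, 80.69248962402344), 81.1550521850586)
2.85 [1.21358029 0.05939439 2.07850897 0.26879679 0.41828659 0.03840764
 0.12643917]
time_s: 2.98
tool_pos: [0.4638, -0.03, 0.2235]
tool_rot: [121.2, 89.5, -68.0]
force: [-0.8, 0.3, -1.4]
grip_width: 0.087
```

```bash
python3 -m pendant '{"xyz":[[0.005,0.018,-0.02],[0,0,-0.04],[0,0,-0.045],[0,0,-0.04],[0,0,-0.02],[0,0,0]],"turn":[0,0,0,0,0,0]}'
python3 - <<'E'
from h import *
o=readout.get_obs();M=R.from_euler('xyz',o['tool_rot'],degrees=True).as_matrix();print(o['tool_pos'],'jaw',np.degrees(np.arctan2(M[1,1],M[0,1])),M.round(3),o['joint_velocities'].round(1))
E
```

```text
time_s: 3.72
tool_pos: [0.4682, -0.022, 0.0544]
tool_rot: [124.6, 89.3, -65.5]
force: [1.0, -1.1, -0.8]
grip_width: 0.0872
[ 0.46816979 -0.02195531  0.05435674] jaw -100.13671854035091 [[ 0.005 -0.176 -0.984]
 [-0.01  -0.984  0.176]
 [-1.     0.009 -0.006]] [ 0.6 -0.5  0.4 -0.8 -0.1 -0.   0.2]
```

```bash
python3 -m pendant '{"xyz":[[0.001,0.01,0],[0,0,0]],"turn":[0.022,0]}'
python3 -m pendant '{"xyz":[[0,0,0]],"turn":[0]}'
```

```text
time_s: 3.98
tool_pos: [0.4706, -0.0124, 0.0561]
tool_rot: [134.3, 89.2, -54.6]
force: [-0.5, -1.1, -0.6]
grip_width: 0.0868
time_s: 4.1
tool_pos: [0.4714, -0.0126, 0.0571]
tool_rot: [138.6, 89.2, -50.3]
force: [-0.1, 0.0, -0.3]
grip_width: 0.0872
```

```bash
python3 -m pendant '{"xyz":[[-0.002,0,-0.02],[0,0,-0.012],[0,0,-0.008],[0,0,0],[0,0,0]],"turn":[0,0,0,0,0]}'
python3 - <<'E'
from h import *
im=read_camera('wrist');save(im,'w2.png',1.2)
o=readout.get_obs();M=R.from_euler('xyz',o['tool_rot'],degrees=True).as_matrix();print(o['tool_pos'],'jaw',np.degrees(np.arctan2(M[1,1],M[0,1])),o['joint_velocities'].round(1))
E
```

```text
time_s: 4.72
tool_pos: [0.472, -0.0129, 0.0184]
tool_rot: [148.3, 88.9, -40.6]
force: [-0.1, -0.1, 0.2]
grip_width: 0.0872
[ 0.47194731 -0.01289355  0.01836046] jaw -98.9160207178747 [ 0.1 -0.1  0.1  0.1  0.1 -0.  -0. ]
```

View pics/w2.png

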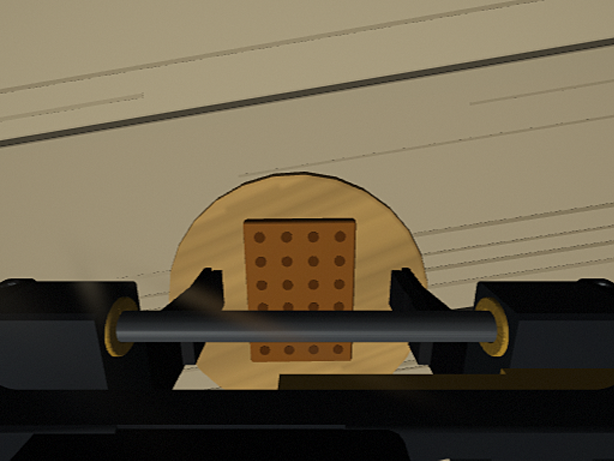

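The slice is centred between the fingertips (columns 215–395, slice 245–355). I go down a little more and close.

```bash
python3 -m pendant '{"xyz":[[-0.001,0.001,-0.004],[0,0,0]],"turn":[0,0]}'
python3 -m pendant '{"xyz":[[0,0,0],[0,0,0],[0,0,0],[0,0,0],[0,0,0],[0,0,0]],"turn":[0,0,0,0,0,0]}' 0.4 12
```

```text
time_s: 5.03
tool_pos: [0.4713, -0.0119, 0.0146]
tool_rot: [149.3, 88.8, -39.6]
force: [0.2, -0.1, -0.1]
grip_width: 0.0869
time_s: 5.78
tool_pos: [0.4715, -0.012, 0.0149]
tool_rot: [149.8, 88.8, -39.1]
force: [-0.4, 1.2, -0.6]
grip_width: 0.0559
```

```bash
python3 -m pendant '{"xyz":[[0,0,0.02],[0,0,0.04],[0,0,0.04],[0,0,0.02],[0,0,0]],"turn":[0,0,0,0,0]}'
python3 -m pendant '{"xyz":[[0,0.02,0],[-0.003,0.04,0],[-0.003,0.045,0],[-0.003,0.045,0],[-0.003,0.045,0],[-0.003,0.045,0],[-0.003,0.03,0],[0,0.02,0],[0,0,0],[0,0,0]],"turn":[0.02,0.03,0.03,0.03,0.03,0.03,0.03,0,0,0]}'
python3 - <<'E'
from h import *
im=read_camera('wrist');save(im,'w3.png',1.2);t=read_camera('top');save(t[120:250,80:300],'t3.png',3)
o=readout.get_obs();M=R.from_euler('xyz',o['tool_rot'],degrees=True).as_matrix();print(o['tool_pos'],'jaw',np.degrees(np.arctan2(M[1,1],M[0,1])),o['joint_velocities'].round(1),o['grip_width'])
for n in ['tray','tray_handle','tray_bread_spot','tray_hollow','tomato_center']:
  for c in ('top','wrist'):
    for r in pinpoint(c,n)[:2]: print(c,n,round(r['score'],2),np.round(w(c,r['at']),3))
E
```

```text
time_s: 6.4
tool_pos: [0.4702, -0.0117, 0.1376]
tool_rot: [147.5, 88.9, -41.4]
force: [0.3, -0.4, -1.5]
grip_width: 0.0556
time_s: 7.65
tool_pos: [0.4363, 0.2977, 0.1259]
tool_rot: [50.4, 89.6, -125.7]
force: [0.2, -0.6, -0.7]
grip_width: 0.0558
[0.43683732 0.2972372  0.1262375 ] jaw -86.20036079933618 [ 0.5 -0.5  0.4 -0.3  0.3 -0.  -0.1] 0.05588936843623468
top tray 0.68 [ 0.527  0.28  -0.002]
top tray 0.31 [0.621 0.287 0.025]
wrist tray 0.86 [0.532 0.279 0.001]
top tray_handle 0.95 [0.532 0.281 0.062]
wrist tray_handle 0.67 [0.531 0.28  0.067]
top tray_bread_spot 0.72 [0.447 0.276 0.015]
wrist tray_bread_spot 0.76 [0.451 0.275 0.015]
top tray_hollow 0.6 [0.617 0.286 0.024]
```

View pics/w3.png

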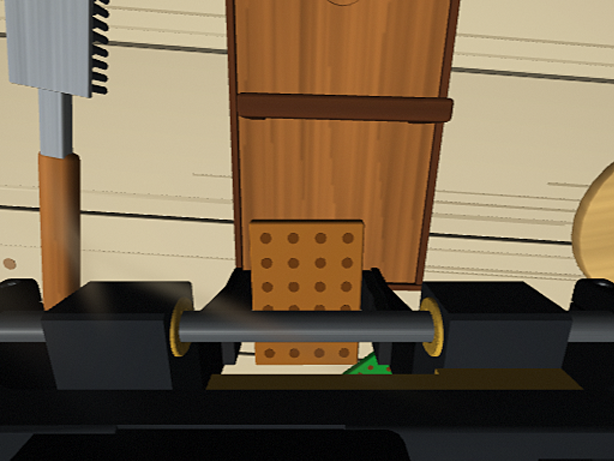

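View pics/t3.png

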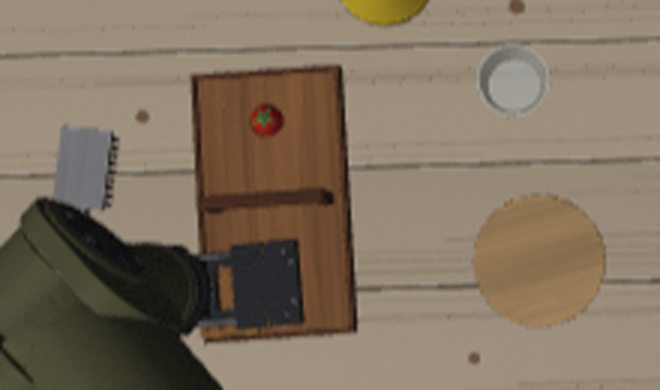

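The slice is firmly held. The hand is about 2 cm off in x and y, so I correct that before lowering.

```bash
python3 -m pendant '{"xyz":[[0.017,-0.02,-0.02],[0,0,-0.03],[0,0,-0.015],[0,0,0]],"turn":[-0.022,0,0,0]}'
python3 - <<'E'
from h import *
o=readout.get_obs();M=R.from_euler('xyz',o['tool_rot'],degrees=True).as_matrix();print(o['tool_pos'],'jaw',np.degrees(np.arctan2(M[1,1],M[0,1])),M.round(3),o['joint_velocities'].round(1),o['grip_width'])
E
```

```text
time_s: 8.75
tool_pos: [0.4572, 0.2734, 0.058]
tool_rot: [71.9, 89.6, -105.9]
force: [0.7, 0.0, 0.7]
grip_width: 0.0555
[0.4572466  0.27339272 0.05803594] jaw -87.74364916607615 [[-0.002  0.039 -0.999]
 [-0.007 -0.999 -0.039]
 [-1.     0.007  0.002]] [ 0.3 -0.1 -0.2 -0.6 -0.  -0.2 -0. ] 0.05552950975492524
```

```bash
python3 -m pendant '{"xyz":[[-0.002,0.001,-0.018],[0,0,-0.012],[0,0,-0.006],[0,0,0],[0,0,0]],"turn":[0,0,0,0,0]}'

```

```text
time_s: 9.38
tool_pos: [0.4561, 0.2753, 0.0209]
tool_rot: [90.2, 89.7, -87.5]
force: [0.4, 0.7, 1.3]
grip_width: 0.0558
```

```bash
python3 -m pendant '{"xyz":[[0,0,-0.003],[0,0,0]],"turn":[0,0]}'

```

```text
time_s: 9.62
tool_pos: [0.4567, 0.2755, 0.0184]
tool_rot: [104.1, 89.7, -73.6]
force: [-0.3, 0.1, -0.0]
grip_width: 0.0557
```

```bash
python3 -m pendant '{"xyz":[[0,0,-0.001],[0,0,0]],"turn":[0,0]}'
python3 -m pendant '{"xyz":[[0,0,0],[0,0,0],[0,0,0],[0,0,0]],"turn":[0,0,0,0]}' 0.85
python3 - <<'E'
from h import *
im=read_camera('wrist');save(im,'w4.png',1.2)
E
```

```text
time_s: 9.88
tool_pos: [0.4569, 0.2756, 0.0177]
tool_rot: [109.9, 89.7, -67.8]
force: [-0.8, 0.1, 0.1]
grip_width: 0.0557
time_s: 10.38
tool_pos: [0.457, 0.2757, 0.0178]
tool_rot: [112.5, 89.7, -65.2]
force: [0.2, 0.1, 0.3]
grip_width: 0.0735
```

View pics/w4.png

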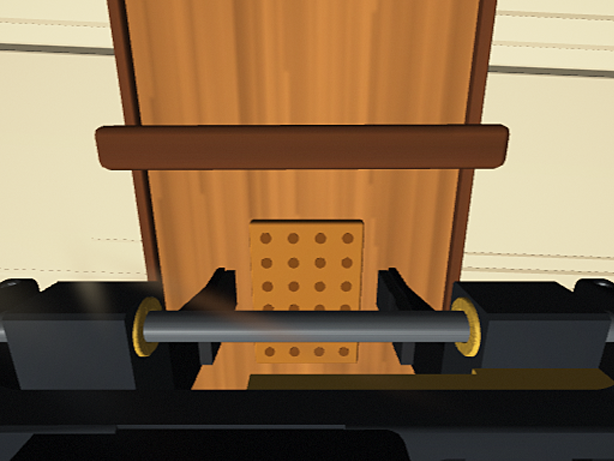

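The slice lies flat at (305,290), clear of both fingers. I rise straight up and check the wrist joint before the quarter turn.

```bash
python3 -m pendant '{"xyz":[[0,0,0.015],[0,0,0.03],[0,0,0.04],[0,0,0.04],[0,0,0.03],[0,0,0],[0,0,0]],"turn":[0,0,0,0,0,0,0]}'
python3 - <<'E'
from h import *
for c in ('top','wrist'):
  im=read_camera(c);np.save(c+'5.npy',im);save(im if c=='wrist' else im[120:250,80:300],c+'5.png',1.2 if c=='wrist' else 3)
o=readout.get_obs();M=R.from_euler('xyz',o['tool_rot'],degrees=True).as_matrix();print(o['tool_pos'],'jaw',np.degrees(np.arctan2(M[1,1],M[0,1])),o['qpos'].round(1))
for n in ['tray','tray_handle','tray_bread_spot','tray_hollow','tomato_center','crispbread_center']:
  for c in ('top','wrist'):
    for r in pinpoint(c,n)[:2]: print(c,n,round(r['score'],2),np.round(w(c,r['at']),3))
E
```

```text
time_s: 11.3
tool_pos: [0.456, 0.2766, 0.1824]
tool_rot: [137.8, 89.6, -39.8]
force: [-0.6, -0.4, -0.3]
grip_width: 0.0738
[0.45582973 0.27671534 0.18189549] jaw -87.5731713406181 [  12.9   10.5  -51.8  101.5    9.    72.1 -128.8]
top tray 0.67 [ 0.527  0.28  -0.001]
wrist tray 0.81 [ 0.528  0.279 -0.002]
top tray_handle 0.66 [0.531 0.281 0.063]
wrist tray_handle 0.88 [0.53  0.283 0.066]
top tray_bread_spot 0.7 [0.449 0.273 0.015]
top tray_hollow 0.56 [0.62  0.282 0.027]
wrist tray_hollow 0.66 [ 0.459 -0.007  0.001]
top tomato_center 0.62 [0.617 0.286 0.025]
wrist tomato_center 0.58 [0.623 0.284 0.023]
top crispbread_center 0.7 [ 0.345 -0.181  0.004]
top crispbread_center 0.19 [ 0.515 -0.501 -0.001]
wrist crispbread_center 0.91 [0.269 0.221 0.004]
wrist crispbread_center 0.84 [0.455 0.276 0.019]
```

View pics/wrist5.png

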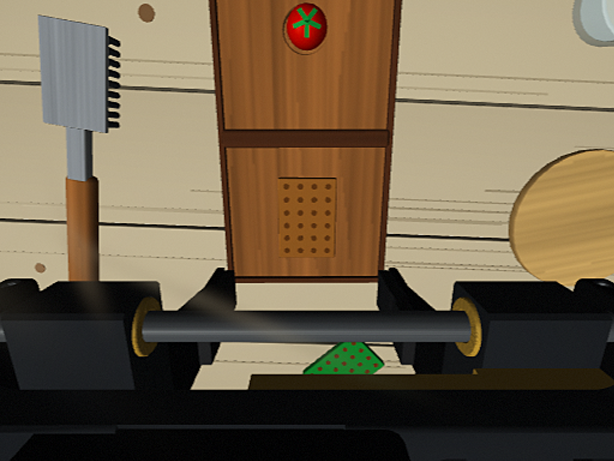

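The slice lies on the empty half and the tomato at (306,25) is in its hollow. Joint 7 is at -129°, so I turn negatively, away from its limit, while moving over the handle.

```bash
python3 -m pendant '{"xyz":[[0,0,0],[0.008,0,0],[0.01,0,0],[0.01,0,0],[0.01,0,0],[0.01,0,0],[0.01,0,0],[0.01,0,0],[0.006,0,0],[0,0,0]],"turn":[-0.1,-0.15,-0.17,-0.17,-0.17,-0.17,-0.17,-0.17,-0.17,-0.1]}' 0.6
python3 - <<'E'
from h import *
o=readout.get_obs();M=R.from_euler('xyz',o['tool_rot'],degrees=True).as_matrix();print(o['tool_pos'],'jaw',np.degrees(np.arctan2(M[1,1],M[0,1])),o['qpos'].round(1))
E
```

```text
time_s: 13.25
tool_pos: [0.4835, 0.2647, 0.134]
tool_rot: [61.9, 83.8, -167.7]
force: [-0.7, 0.3, -1.8]
grip_width: 0.0523
[0.48345636 0.26474558 0.13402197] jaw -139.45016708149672 [ -76.8   22.    57.3  100.2  -19.9   75.  -153.6]
```

The negative turn drove joint 7 to its stop, and the arm drifted and tilted 6°. The joint data show that yaw ≈ azimuth + q7, so I need to turn the positive way, in small checked steps.

```bash
python3 -m pendant '{"xyz":[[0,0,0.02],[0,0,0.02],[0,0,0]],"turn":[0.05,0.1,0.1]}' 0.6
python3 - <<'E'
from h import *
o=readout.get_obs();M=R.from_euler('xyz',o['tool_rot'],degrees=True).as_matrix();print(o['tool_pos'],'jaw',np.degrees(np.arctan2(M[1,1],M[0,1])),M[:,0].round(3),o['qpos'].round(1))
im=read_camera('top');save(im[120:250,80:300],'t6.png',3);im=read_camera('scene');save(im,'s6.png',1.5)
E
```

```text
time_s: 13.62
tool_pos: [0.4836, 0.2661, 0.1775]
tool_rot: [64.4, 83.9, -149.8]
force: [0.3, -0.7, -0.2]
grip_width: 0.0524
[0.48356922 0.26611951 0.1775431 ] jaw -124.00232801745983 [-0.092 -0.054 -0.994] [ -76.8   18.4   55.    97.1  -14.4   78.8 -143. ]
```

View pics/s6.png

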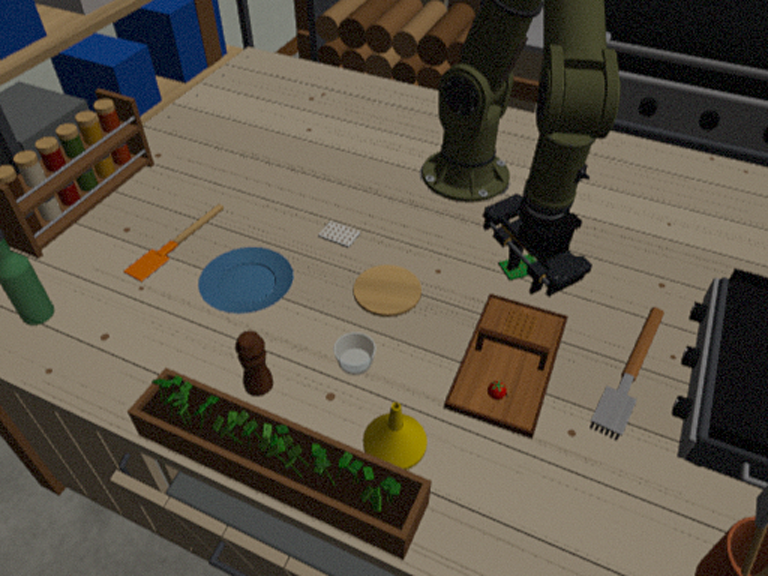

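```bash
python3 -m pendant '{"xyz":[[0,0,0.01],[0,0,0],[0,0,0],[0,0,0]],"turn":[0.1,0.15,0.15,0.15]}' 0.6
cat >s.py <<'E'
from h import *
o=readout.get_obs();M=R.from_euler('xyz',o['tool_rot'],degrees=True).as_matrix();print(o['tool_pos'].round(4),'jaw',np.degrees(np.arctan2(M[1,1],M[0,1])).round(2),'x axis',M[:,0].round(3),'y',M[:,1].round(3),o['qpos'].round(1),o['joint_velocities'].round(1))
E
python3 s.py
```

```text
time_s: 14.22
tool_pos: [0.4834, 0.2664, 0.1896]
tool_rot: [62.4, 84.0, -119.4]
force: [0.3, 0.1, 0.1]
grip_width: 0.052
[0.4834 0.2664 0.1896] jaw -91.67 x axis [-0.051 -0.091 -0.994] y [-0.029 -0.995  0.093] [ -75.6   15.3   49.9   97.    -8.4   78.2 -116. ] [  2.5  -6.6 -11.1   2.5  12.3  -4.6  59.5]
```

The tool tilt is carried along with the pose (5.3° about the bar axis), so it must be taken out before grasping the handle. The interface has no tilt command. Going high brings joint 6 to its upper stop (q6 = 180-q2-q4 for a vertical tool), which leans the tool outward. With the jaws pointing roughly inward that cancels the present lean, so I try it in measured steps.

```bash
python3 -m pendant '{"xyz":[[0,0,0.03],[0,0,0.05],[0,0,0.05],[0,0,0.05],[0,0,0.02]],"turn":[-0.05,-0.1,-0.1,-0.1,0]}'
python3 s.py
```

```text
time_s: 14.85
tool_pos: [0.4813, 0.2641, 0.3977]
tool_rot: [59.7, 84.1, -142.7]
force: [-0.7, -1.3, 0.1]
grip_width: 0.0521
[0.4813 0.2641 0.3977] jaw -112.3 x axis [-0.082 -0.063 -0.995] y [-0.378 -0.921  0.089] [ -76.4   12.6   55.    76.2   -8.9  102.1 -135.5] [  3.8   2.1   0.6 -18.4  -2.   18.9   1.5]
```

```bash
python3 -m pendant '{"xyz":[[0,0,0.04],[0,0,0.03],[0,0,0.03]],"turn":[0,0,0]}'
python3 s.py
```

```text
time_s: 15.22
tool_pos: [0.4811, 0.2616, 0.5032]
tool_rot: [58.3, 84.2, -144.3]
force: [0.4, -0.8, -0.2]
grip_width: 0.0523
[0.4811 0.2616 0.5032] jaw -112.41 x axis [-0.082 -0.059 -0.995] y [-0.38  -0.921  0.086] [ -71.2   16.1   55.7   61.   -12.4  114.8 -133.2] [ 17.8  11.3   1.4 -41.4 -11.8  32.    6.7]
```

```bash
python3 -m pendant '{"xyz":[[0,0,0.025],[0,0,0.02]],"turn":[0,0]}'
python3 s.py
```

```text
time_s: 15.48
tool_pos: [0.4823, 0.2591, 0.5345]
tool_rot: [59.8, 84.8, -143.0]
force: [1.3, 0.2, -2.3]
grip_width: 0.0522
[0.4823 0.2591 0.5345] jaw -112.7 x axis [-0.072 -0.054 -0.996] y [-0.385 -0.92   0.078] [ -51.6   13.6   28.3   55.3   -5.9  117.6 -139. ] [  85.9  -13.3 -128.    -4.    33.7   -0.   -26.8]
```

Joint 6 is at its stop and the lean is shrinking. I continue in small steps.

```bash
python3 -m pendant '{"xyz":[[0,0,0.015],[0,0,0.015]],"turn":[0,0]}'
python3 s.py
```

```text
time_s: 15.72
tool_pos: [0.479, 0.2554, 0.55]
tool_rot: [62.9, 86.5, -140.0]
force: [-0.2, 0.3, -1.1]
grip_width: 0.0524
[0.479  0.2554 0.55  ] jaw -112.85 x axis [-0.047 -0.04  -0.998] y [-0.388 -0.92   0.055] [ -45.8   12.    19.9   54.5   -3.6  117.6 -140.7] [-5.1 -4.2  6.7 -1.5  0.4 -0.1  0.1]
```

```bash
python3 -m pendant '{"xyz":[[0,0,0.015],[0,0,0.015]],"turn":[0,0]}'
python3 s.py
python3 -m pendant '{"xyz":[[0,0,0.015],[0,0,0.01]],"turn":[0,0]}'
python3 s.py
```

```text
time_s: 15.98
tool_pos: [0.4763, 0.2521, 0.5634]
tool_rot: [72.1, 87.9, -131.0]
force: [-0.5, 0.4, -0.1]
grip_width: 0.0522
[0.4763 0.2521 0.5634] jaw -113.02 x axis [-0.024 -0.027 -0.999] y [-0.391 -0.92   0.034] [ -47.4   11.    21.8   54.    -3.7  117.6 -140.6] [-5.5 -3.8  6.2 -1.9  0.1 -0.1  0.2]
time_s: 16.23
tool_pos: [0.4739, 0.2509, 0.5742]
tool_rot: [99.4, 89.0, -103.6]
force: [-0.9, 0.2, -0.0]
grip_width: 0.0521
[0.4739 0.2509 0.5742] jaw -113.02 x axis [-0.004 -0.018 -1.   ] y [-0.391 -0.92   0.018] [ -48.7   10.3   23.1   53.5   -3.6  117.6 -140.6] [-3.8 -1.9  3.6 -1.3  0.3 -0.2 -0.1]
```

```bash
python3 -m pendant '{"xyz":[[0,0,0.015],[0,0,0.01]],"turn":[0,0]}'
python3 s.py
python3 -m pendant '{"xyz":[[0,0,0]],"turn":[0]}'
python3 s.py
```

```text
time_s: 16.48
tool_pos: [0.4717, 0.2501, 0.5845]
tool_rot: [172.4, 89.1, -30.6]
force: [0.6, 0.1, -0.0]
grip_width: 0.0525
[0.4717 0.2501 0.5845] jaw -112.97 x axis [ 0.014 -0.008 -1.   ] y [-0.39  -0.921  0.002] [ -50.1    9.7   24.4   53.    -3.6  117.6 -140.6] [-3.8 -1.7  3.6 -1.4  0.1 -0.1  0.1]
time_s: 16.6
tool_pos: [0.4716, 0.2502, 0.5849]
tool_rot: [175.0, 89.0, -28.0]
force: [-0.3, -0.2, -0.7]
grip_width: 0.0525
[0.4716 0.2502 0.5849] jaw -112.96 x axis [ 0.015 -0.008 -1.   ] y [-0.39  -0.921  0.001] [ -50.1    9.6   24.4   53.    -3.6  117.6 -140.6] [ 0.2  0.2 -0.4  0.2  0.1 -0.1 -0. ]
```

The jaw axis is level again (within 0.1°). I come down now, turning positively toward +2.5°.

```bash
python3 -m pendant '{"xyz":[[0,0,-0.02],[0,0,-0.04],[0,0,-0.04],[0.005,0,-0.04],[0.01,0.005,-0.04],[0.01,0.005,-0.035],[0.01,0.005,-0.03],[0.01,0.005,-0.02],[0.01,0.005,-0.01],[0,0,0]],"turn":[0,0,0.05,0.1,0.12,0.15,0.15,0.15,0.15,0.15]}'
python3 s.py
```

```text
time_s: 17.85
tool_pos: [0.5262, 0.2746, 0.2964]
tool_rot: [-171.6, 89.4, 45.8]
force: [0.3, -0.2, 0.2]
grip_width: 0.0524
[0.5262 0.2746 0.2964] jaw -52.62 x axis [ 0.007  0.007 -1.   ] y [ 0.607 -0.795 -0.001] [-47.8   9.7  20.5  86.1  -3.6  84.3 -79.9] [ 5.3 -0.3 -5.4 -0.  -0.2  0.5 70.4]
```

```bash
python3 -m pendant '{"xyz":[[0.004,0.006,0],[0,0,-0.01],[0,0,-0.02],[0,0,-0.03],[0,0,-0.03],[0,0,-0.01],[0,0,0],[0,0,0]],"turn":[0.15,0.15,0.15,0.15,0.15,0.12,0.05,0]}'
python3 s.py
python3 - <<'E'
from h import *
im=read_camera('wrist');save(im,'w7.png',1.2);read_camera('top')
for n in ['tray','tray_handle','tray_hollow','tomato_center','crispbread_center']:
  for c in ('top','wrist'):
    for r in pinpoint(c,n)[:2]: print(c,n,round(r['score'],2),np.round(w(c,r['at']),3))
E
```

```text
time_s: 18.85
tool_pos: [0.529, 0.2795, 0.1884]
tool_rot: [-128.7, 89.5, 143.1]
force: [0.2, 0.0, -0.1]
grip_width: 0.0522
[0.529  0.2795 0.1884] jaw 1.87 x axis [-0.008  0.006 -1.   ] y [ 0.999  0.033 -0.007] [-43.1  13.4  15.2  93.9  -4.1  73.4 -25.2] [-0.1  0.3  0.   0.3 -0.1 -0.1  0.1]
top tray 0.69 [ 0.53   0.282 -0.001]
wrist tray 0.81 [ 0.529  0.279 -0.   ]
top tray_handle 0.72 [0.532 0.283 0.06 ]
wrist tray_handle 0.65 [0.529 0.283 0.069]
top tray_hollow 0.82 [0.618 0.283 0.025]
wrist tray_hollow 0.79 [0.621 0.285 0.031]
top tomato_center 0.52 [0.619 0.285 0.026]
top tomato_center 0.36 [0.453 0.272 0.02 ]
wrist tomato_center 0.71 [0.624 0.281 0.025]
top crispbread_center 0.97 [ 0.345 -0.184  0.006]
top crispbread_center 0.76 [0.45  0.277 0.017]
wrist crispbread_center 0.84 [0.454 0.279 0.021]
wrist crispbread_center 0.76 [0.27  0.22  0.002]
```

View pics/w7.png

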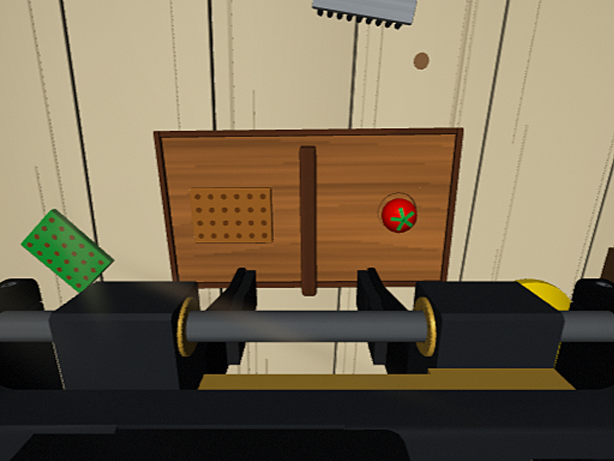

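The handle bar (column 308) is centred between the fingertips (243–372), and the slice (232,215) and tomato (400,214) are in place. I descend onto the bar.

```bash
python3 -m pendant '{"xyz":[[0.001,0.002,-0.02],[0,0,-0.03],[0,0,-0.03],[0,0,-0.02],[0,0,-0.012],[0,0,0],[0,0,0]],"turn":[0.01,0,0,0,0,0,0]}'
python3 s.py
```

```text
time_s: 20.32
tool_pos: [0.5283, 0.2814, 0.068]
tool_rot: [-117.8, 89.4, 154.8]
force: [0.1, -0.3, 0.3]
grip_width: 0.0523
[0.5283 0.2814 0.068 ] jaw 2.62 x axis [-0.01   0.004 -1.   ] y [ 0.999  0.046 -0.009] [-42.4  19.5  14.4 100.9  -6.1  60.6 -23.1] [ 0.1  0.3  0.   0.2 -0.  -0.1 -0.1]
```

```bash
python3 -m pendant '{"xyz":[[0.001,0,-0.013],[0,0,-0.01],[0,0,0],[0,0,0]],"turn":[0,0,0,0]}'
python3 s.py
python3 - <<'E'
from h import *
im=read_camera('wrist');save(im,'w8.png',1.2)
E
```

```text
time_s: 20.82
tool_pos: [0.5304, 0.282, 0.045]
tool_rot: [-133.9, 89.5, 138.7]
force: [0.5, 0.8, -0.4]
grip_width: 0.0521
[0.5304 0.282  0.045 ] jaw 2.62 x axis [-0.007  0.006 -1.   ] y [ 0.999  0.046 -0.007] [-42.1  21.2  14.2 101.7  -6.6  58.1 -22.6] [ 0.   0.3 -0.   0.2 -0.  -0.  -0.1]
```

View pics/w8.png

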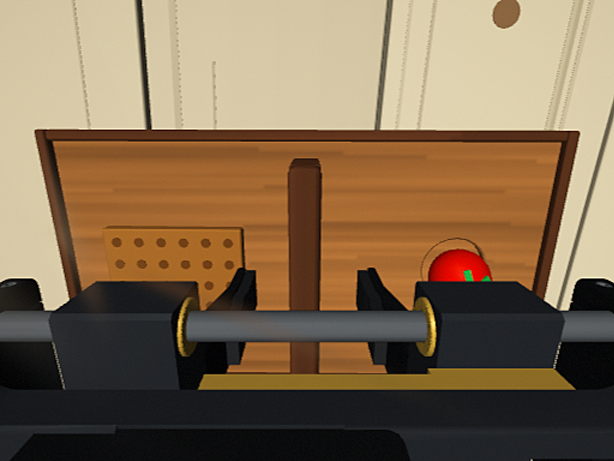

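The bar is about 1 mm off the jaw centre. I correct that and close gently, then firmly.

```bash
python3 -m pendant '{"xyz":[[-0.001,0,-0.003],[0,0,0]],"turn":[0,0]}'
python3 -m pendant '{"xyz":[[0,0,0],[0,0,0],[0,0,0],[0,0,0],[0,0,0],[0,0,0]],"turn":[0,0,0,0,0,0]}' 0.0 5
python3 -m pendant '{"xyz":[[0,0,0],[0,0,0],[0,0,0]],"turn":[0,0,0]}' 0.0 45
python3 s.py
```

```text
time_s: 21.12
tool_pos: [0.5295, 0.2822, 0.0422]
tool_rot: [-138.1, 89.5, 134.5]
force: [-0.1, -0.7, 0.6]
grip_width: 0.0522
time_s: 21.88
tool_pos: [0.5297, 0.2822, 0.0426]
tool_rot: [-141.6, 89.5, 131.0]
force: [-0.7, -0.3, -0.7]
grip_width: 0.0139
time_s: 22.25
tool_pos: [0.5297, 0.2823, 0.0426]
tool_rot: [-142.2, 89.5, 130.5]
force: [0.2, -0.1, 0.0]
grip_width: 0.0137
[0.5297 0.2823 0.0426] jaw 2.62 x axis [-0.006  0.007 -1.   ] y [ 0.999  0.046 -0.006] [-42.1  21.2  14.2 101.9  -6.6  57.7 -22.7] [ 0.  -0.  -0.  -0.   0.1  0.  -0.1]
```

Gripped at 13.7 mm. I lift slowly.

```bash
python3 -m pendant '{"xyz":[[0,0,0.003],[0,0,0.006],[0,0,0.008],[0,0,0.01],[0,0,0.01],[0,0,0.01],[0,0,0.008],[0,0,0.005],[0,0,0.002],[0,0,0]],"turn":[0,0,0,0,0,0,0,0,0,0]}'
python3 s.py
python3 - <<'E'
from h import *
for c in('wrist','scene'):save(read_camera(c),c+'9.png',1.2 if c=='wrist' else 1.5)
E
```

```text
time_s: 23.5
tool_pos: [0.5285, 0.2816, 0.1081]
tool_rot: [-129.6, 89.4, 143.1]
force: [-0.4, -0.4, -3.6]
grip_width: 0.0136
[0.5285 0.2816 0.1081] jaw 2.62 x axis [-0.008  0.006 -1.   ] y [ 0.999  0.046 -0.008] [-42.7  17.1  14.7  98.9  -5.3  64.8 -23.7] [-0.   0.1 -0.1  0.2  0.1  0.1 -0. ]
```

View pics/wrist9.png

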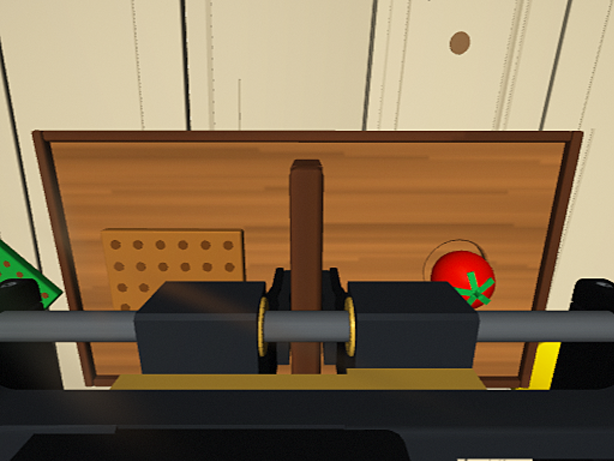

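View pics/scene9.png

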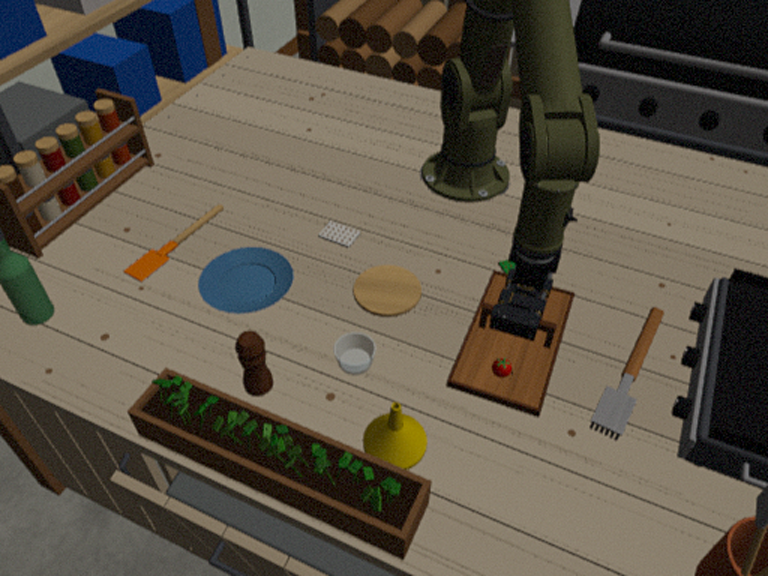

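The tray is up and level, with the slice and tomato in place (force -3.6 N fits its weight). I raise it to carrying height and begin the slow traverse.

```bash
python3 -m pendant '{"xyz":[[0,0,0.003],[0,0,0.007],[0,-0.002,0.01],[0,-0.004,0.01],[0,-0.006,0.01],[0,-0.008,0.008],[0.001,-0.01,0.004],[0.001,-0.012,0.002],[0.001,-0.014,0],[0.001,-0.014,0]],"turn":[0,0,0,0,0,0,0,0,0,0]}'
python3 s.py
python3 -m pendant '{"xyz":[[0.001,-0.015,0],[0.001,-0.015,0],[0.001,-0.015,0],[0.001,-0.015,0],[0.001,-0.015,0],[0.001,-0.015,0],[0.001,-0.015,0],[0.001,-0.015,0],[0.001,-0.015,0],[0.001,-0.015,0]],"turn":[0,0,0,0,0,0,0,0,0,0]}'
python3 s.py
```

```text
time_s: 24.85
tool_pos: [0.5324, 0.2061, 0.1655]
tool_rot: [-122.3, 89.4, 150.3]
force: [-0.1, -0.2, -3.1]
grip_width: 0.0138
[0.5324 0.2061 0.1655] jaw 2.61 x axis [-0.009  0.005 -1.   ] y [ 0.999  0.045 -0.008] [-38.9  11.1  17.4  99.3  -4.   70.4 -17.9] [ 6.9 -4.3  4.3  5.3  0.5 -0.8 10.8]
time_s: 26.1
tool_pos: [0.5428, 0.0446, 0.1651]
tool_rot: [-118.9, 89.4, 153.6]
force: [-0.7, 0.4, -3.1]
grip_width: 0.0133
[0.5428 0.0446 0.1651] jaw 2.55 x axis [-0.009  0.004 -1.   ] y [ 0.999  0.045 -0.009] [-29.    8.2  23.8 103.   -3.8  70.   -1.6] [ 8.3 -0.3  5.5  0.6 -0.5  0.1 13.9]
```

```bash
python3 -m pendant '{"xyz":[[0.001,-0.016,0],[0.001,-0.016,0],[0.001,-0.016,0],[0.001,-0.016,0],[0.001,-0.016,0],[0.001,-0.016,0],[0.001,-0.016,0],[0.001,-0.016,0],[0.001,-0.016,0],[0.001,-0.016,0]],"turn":[0,0,0,0,0,0,0,0,0,0]}'
python3 s.py
```

```text
time_s: 27.35
tool_pos: [0.5535, -0.1267, 0.165]
tool_rot: [-119.1, 89.5, 153.5]
force: [-0.4, 0.2, -3.6]
grip_width: 0.0136
[ 0.5535 -0.1267  0.165 ] jaw 2.57 x axis [-0.009  0.004 -1.   ] y [ 0.999  0.045 -0.008] [-16.9  11.6  30.9 100.   -6.4  70.6  18.3] [10.6  5.5  5.  -5.  -3.5  0.9 16.1]
```

```bash
python3 -m pendant '{"xyz":[[0.001,-0.016,0],[0.001,-0.016,0],[0.001,-0.016,0],[0.001,-0.016,0],[0.001,-0.015,0],[0.001,-0.014,0],[0.001,-0.013,0],[0.001,-0.012,0],[0.001,-0.010,0],[0.001,-0.008,0]],"turn":[0,0,0,0,0,0,0,0,0,0]}'
python3 s.py
python3 -m pendant '{"xyz":[[0.001,-0.006,0],[0.001,-0.004,0],[0,-0.002,0],[0,-0.001,0],[0,0,0],[0,0,0],[0,0,0]],"turn":[0,0,0,0,0,0,0]}'
python3 s.py
```

```text
time_s: 28.6
tool_pos: [0.5642, -0.2726, 0.1647]
tool_rot: [-118.2, 89.4, 154.3]
force: [-0.4, -0.4, -3.0]
grip_width: 0.0134
[ 0.5642 -0.2726  0.1647] jaw 2.57 x axis [-0.009  0.004 -1.   ] y [ 0.999  0.045 -0.009] [ -4.4  19.9  34.7  91.7 -11.7  72.6  34.9] [ 6.4  5.1  0.7 -5.6 -3.2  1.6  7.3]
time_s: 29.48
tool_pos: [0.5667, -0.2853, 0.1646]
tool_rot: [-123.7, 89.4, 149.0]
force: [-0.5, 0.6, -2.8]
grip_width: 0.0138
[ 0.5667 -0.2853  0.1646] jaw 2.66 x axis [-0.009  0.005 -1.   ] y [ 0.999  0.046 -0.009] [ -3.1  21.   34.8  90.4 -12.4  73.   36.4] [-0.1  0.   0.  -0.  -0.   0.1 -0. ]
```

```bash
python3 - <<'E'
from h import *
ims={c:read_camera(c) for c in('wrist','scene','top')}
for c in ims: save(ims[c],c+'10.png',1.2 if c=='wrist' else 1.5)
for n in ['tray','tray_handle','tray_bread_spot','tray_hollow','tomato_center','crispbread_center','plate','ramekin','funnel','pepper_mill','bread_board','spatula','grill_brush']:
  for c in ims:
    for r in pinpoint(c,n)[:2]: print(c,n,round(r['score'],2),np.round(w(c,r['at']),3))
E
python3 s.py
```

```text
wrist tray 0.61 [ 0.569 -0.287  0.119]
scene tray 0.96 [ 0.561 -0.289  0.121]
top tray 0.84 [ 0.566 -0.284  0.121]
top tray 0.74 [ 0.449  0.494 -0.002]
wrist tray_handle 0.94 [ 0.568 -0.287  0.189]
scene tray_handle 0.61 [ 0.566 -0.285  0.181]
top tray_handle 0.87 [ 0.568 -0.286  0.184]
scene tray_bread_spot 0.67 [ 0.566 -0.284 -0.002]
scene tray_bread_spot 0.65 [ 0.488 -0.296  0.133]
top tray_bread_spot 0.62 [ 0.484 -0.294  0.138]
scene tray_hollow 0.64 [ 0.658 -0.289  0.146]
scene tray_hollow 0.31 [ 0.779 -0.122 -0.002]
top tray_hollow 0.82 [ 0.658 -0.283  0.146]
top tray_hollow 0.57 [ 0.49  -0.296  0.141]
scene tomato_center 0.54 [ 0.656 -0.287  0.145]
top tomato_center 0.73 [ 0.777 -0.122 -0.001]
top tomato_center 0.51 [ 0.655 -0.281  0.146]
wrist crispbread_center 0.73 [ 0.493 -0.293  0.138]
wrist crispbread_center 0.7 [ 0.342 -0.183  0.004]
scene crispbread_center 0.77 [0.267 0.225 0.004]
scene crispbread_center 0.76 [ 0.494 -0.291  0.135]
top crispbread_center 0.82 [0.272 0.227 0.005]
top crispbread_center 0.74 [ 0.342 -0.182  0.004]
scene plate 0.76 [ 0.567 -0.288 -0.001]
scene ramekin 0.82 [0.653 0.014 0.004]
top ramekin 0.83 [0.65  0.012 0.005]
scene funnel 0.76 [0.779 0.156 0.004]
top funnel 0.59 [0.779 0.154 0.002]
top funnel 0.41 [ 0.782 -0.126 -0.002]
wrist pepper_mill 0.68 [ 0.78  -0.122  0.001]
scene pepper_mill 0.65 [ 0.782 -0.123 -0.002]
scene pepper_mill 0.4 [0.656 0.013 0.001]
top pepper_mill 0.65 [ 0.78  -0.123 -0.003]
scene bread_board 0.91 [ 0.462 -0.009 -0.004]
top bread_board 0.68 [ 0.46  -0.006  0.001]
scene spatula 0.8 [ 0.511 -0.5   -0.002]
scene grill_brush 0.57 [0.451 0.492 0.002]
scene grill_brush 0.35 [ 0.509 -0.501 -0.003]
top grill_brush 0.63 [ 0.446  0.496 -0.001]
[ 0.5667 -0.2856  0.1646] jaw 2.64 x axis [-0.009  0.005 -1.   ] y [ 0.999  0.046 -0.009] [ -3.1  21.   34.8  90.4 -12.4  73.   36.4] [ 0.  -0.  -0.  -0.   0.   0.1 -0.1]
```

View pics/wrist10.png

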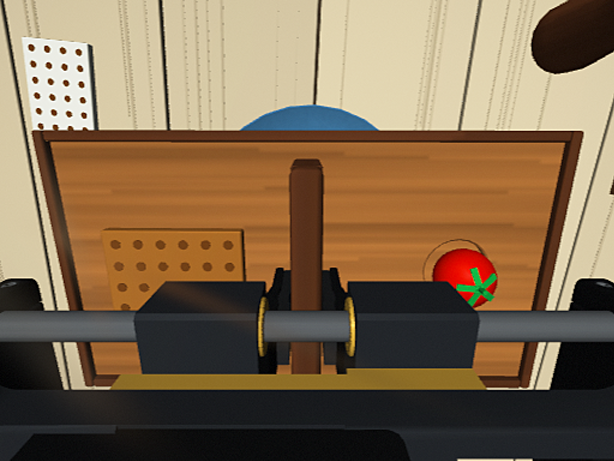

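View pics/scene10.png

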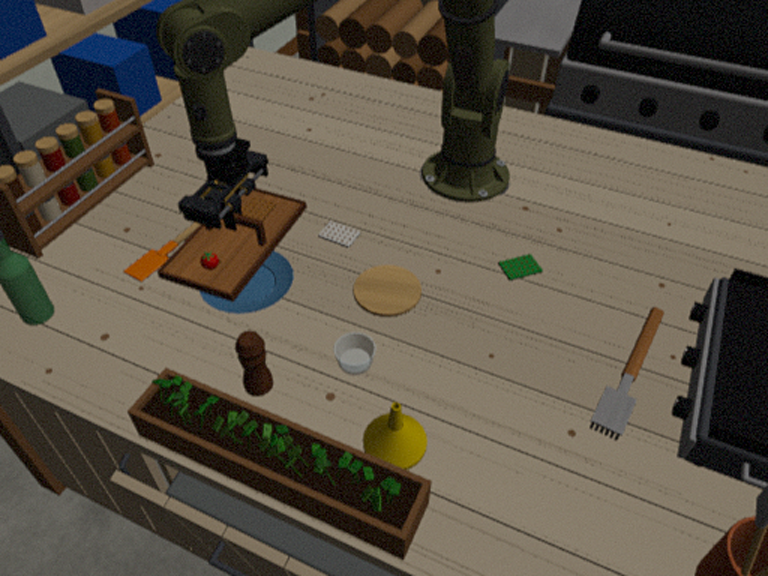

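View pics/top10.png

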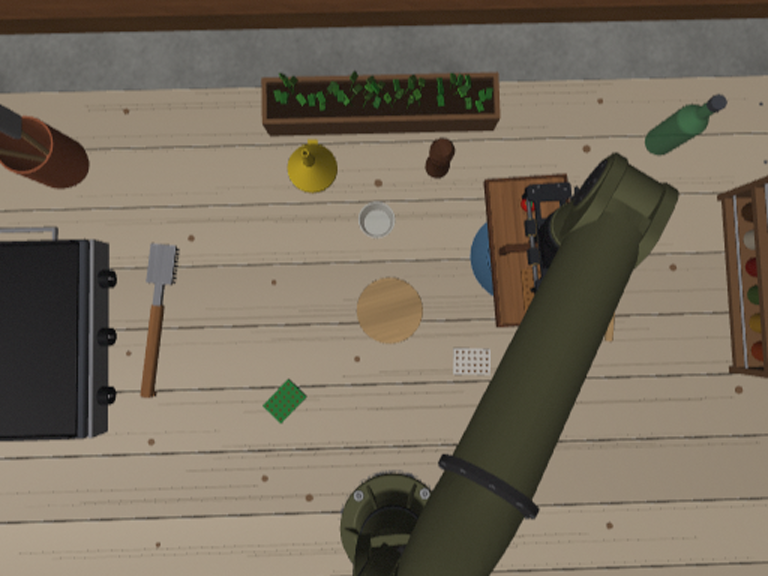

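The wrist picture shows the slice flat at (175,270) and the tomato in its hollow at (465,278). The tray is centred over the plate, level and still, and the other objects have not moved.

```bash
python3 -c "
from cell import sign_off
print(sign_off())"
```

```text
the job is handed in; nothing more can be done
None
```

The crispbread is on the empty half of the tray, and the arm is holding the tray over the blue plate. I handed the job in at about 30 s; it reports no verdict.

**Last checks:**
- **Tray position:** the networks put the tray centre at about (0.566, -0.286) and the plate at (0.567, -0.288). The underside is about 0.12 m above the counter, roughly 10 cm above the plate.
- **Level and still:** the tool tilt was about 0.6° and the joints were at rest. The grip width was 13.7 mm on the bar, at 45 N.
- **Crispbread and tomato:** the slice lies flat about 75 mm from the handle. The tomato is in its hollow, within a few millimetres of its place.
- **Other objects:** every bystander I could re-detect, plus the plate and the bread board, was within measurement error of its starting place.

**What went wrong on the way:** the first quarter turn toward the handle went the wrong way. It drove joint 7 to within 1° of its limit and left the tool tilted about 6°. I took the tilt out above the tray before grasping, and nothing was touched.

**Disagreeing detections:** the networks also gave some false hits, such as the white and green look-alikes reported as the crispbread, and a "tray" at the grill brush. I rejected these against the pictures.

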